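Turn the part over and index the inspection carriage one hole towards the camera

ROBOT

A 6-joint arm with a two-finger parallel gripper is mounted at the origin on the work surface. World frame = base frame: x ahead of the robot, y to its left, z up, the work surface at z = 0. Lengths are in m, angles in rad, forces in N, time in s.
With the tool pointing down it reaches from about 0.375 to 0.9 m from the base axis. Payload 3.1 kg.
Tool frame: the origin (TCP) lies on the centre line of the jaws, within the pads' length; the fingertips stand 8 mm ahead of it and the grasp point (between the pads) lies 11 mm behind it; z points along the fingers, y is the line along which they close (so a half turn about z gives the same grasp; the last joint's range is limited). The gripper opens to 85 mm and grips with 20 to 120 N. Pads are 22 mm wide; open, the fingers measure 114 mm over their backs; the gripper's body (76 mm by 85 mm) begins 54 mm behind the grasp point. The pads swing forward as they close: fully open they stand 13 mm farther back than shut.
Start: joints at [-1.438, 0.527, 1.433, -0, 1.181, -0.178], TCP at [0.191, -0.595, 0.239] pointing down, gripper open.
Joint ranges: [-3.08, 3.08], [-0.75, 2.2], [0.22, 2.44], [-1.43, 4.57], [0, 2.65], [-2.85, 2.85]. Speed limits (rad/s): [2.79, 2.79, 3.14, 3.14, 3.14, 3.14].

INTERFACE

Orientations are given as a unit quaternion [x, y, z, w].
In Python, from station import * gives the robot as it stands.
- The arm moves only by the tool play_rows, never from a script. Its argument "rows" is a list of rows, each a list of 3 entries, a list of its own where there are three numbers: the turn, a rotation vector about the tool's x, y, z in degrees, then the shift along the tool's x, y, z in mm, then the closure, from 0 (fully open) to 1 (shut). In form: [[[ax, ay, az], [dx, dy, dz], jaw], ...]. A call has 1 to 12 rows; each row shifts and turns the commanded pose from where the row before left it, along the tool's axes as they then stand; what a row does not reach is not made up. A row lasts 1/12 s, in which the tool goes at most 41.7 mm and 7.16 degrees, less where a joint would pass 70% of its speed; a pose out of reach is approached as far as the arm can. A call with a gripper value outside its range is refused whole. The fingers move at their own pace and stop on an object; "grip_force" is the grip in N (left out, the last holds). Time passes only in rows, so rows that do not move let the fingers close. It gives the time, the measured TCP pose, the force, the opening and the grip force at its end, in the units of the state.
- sense(): the state, without advancing time (a new reading comes with each control period).
- snapshot(name): name is "side" or "top" or "wrist"; returns (picture, depth): 384x512x3 uint8, red, green, blue; 384x512 float32, m along the optical axis (not along the pixel's ray), 0 where there is no reading.
- get_calibration(name): a dict with "vfov" (degrees; the focal length in pixels is half the picture's height over the tangent of half this angle, whatever the lens; pixels are square), "cx", "cy" (the principal point, pixels), "k1" (the pictures are not rectified: a ray, as slopes to the right and down, at radius r is drawn at 1 + k1 r^2 times it, then the intrinsics apply), "xyz" and "attitude" of the camera in the world. Camera axes: x right, y down, z forward; pixel columns grow to the right and rows downward; lengths in m; the calibration is good to about 2 mm. A picture is of the moment at which its call begins: read the wrist's pose just before it. get_calibration takes no time and is no camera call; for the wrist camera it gives the pose at the moment of the call.
- sign_off(): hands the job in; it is judged then, once.
The state is a dict: "t": time; "q": joint angles; "qd": joint speeds; "tau": joint torques, N m; "tcp_pos": TCP position; "tool_rot": TCP orientation; "force": force on the tool from outside, world axes, zero at the start; "ft_torque": the same for the moment, N m; "finger_gap": opening from 0.0 (shut) to 1.0 (fully open); "gripper_force": force on a finger pad.
Only numpy, scipy, OpenCV 4.12 (cv2) and the standard library are available. Lean on these libraries where they do the work, as an engineer would, in place of code of your own. Each camera call takes 0.05 s, during which the arm holds its last target. There are 200 camera calls.

TASK

Swing the hinged holder on the sliding carriage right over until it lies flat on the carriage's other side, so that the part's other face looks up. Then pull up the black locking knob, slide the carriage one hole towards the camera head (it stands at one end of the stage; a dial gauge stands at the other) and let the pin drop fully home in that hole. Finish while still holding the knob gripped with its pin fully down, and leave the camera head and the loose things around alone.

Things in the scene. Friction and masses are not known exactly. Their poses are not given: they have to be found in the camera images.
- stage: grey base of the indexing stage, fixed, 155 x 460 x 20 mm. Origin on the table below the middle of the slide; +y runs along the slide, +x points away from the robot, z up; yaw up to 0.25 either way. On its -x edge lies an aluminium hole strip (centre line at x -75 mm, top at z 36 mm) with five holes, 12 mm wide, at y -100, -50, 0, 50 and 100 mm
- carriage (a joint): position of the aluminium carriage along the stage's +y, m; at the start its pin sits in the middle hole (0, up to 1 mm play). Holes every 0.05. Slides with about 1.5 N friction once the pin is out; locked to about 2 mm play with the pin in. Deck 100 x 180 mm, top at z 45 mm
- leaf (a joint): angle of the hinged holder on the carriage, rad. A dark 90 x 66 x 10 mm frame with the flat part clamped in it. 0: flat on the +y side of the hinge, glazed face up; pi: flat on the -y side, ribbed face up (stop). Starts between 0 and 0.3. The stiff hinge keeps it at any angle; moving it takes about 3 N at the rod. The hinge axis is parallel to the stage's x axis
- leaf_hinge (a point): the point on the hinge axis level with the gripping place of the rod; moves with the carriage, 60 mm above the table, 78 mm to +x of the carriage's middle
- leaf_rod (a point): gripping place on the holder's handle: a round steel rod, 10 mm diameter, parallel to the hinge axis and 70 mm from it, which sticks out 55 mm from the holder's +x edge beyond the carriage with a 14 mm end collar. This point is on its axis, 33 mm from the holder's edge (17 mm of bare rod towards the collar). Free space below it down to the table. It may turn between the fingers, so they can stay pointing down while it follows its arc
- knob: black plastic knob of the lock plunger, upright cylinder 26 mm diameter, 24 mm high, in front (-x) of the carriage; origin at the centre of its underside, 66 mm above the table with the pin home, and 75 mm to -x of the carriage's middle. Below it, a 20 mm diameter collar ends 5 mm lower and the bracket (36 mm wide) 12 mm lower
- knob_center (a point): centre of the black knob, half-way up
- plunger (a joint): lift of the knob and its 8 mm pin, m: 0 fully home in a hole, clear of the hole strip above 0.011, stop at 0.018. A spring pulls it down: 3 N when home, 6 N at the stop. Out of a hole, the pin rides on the strip at about 0.011
- lens_head: the camera head: a fixed stand with an 80 mm square dark foot, 230 mm high post and a white box with a black lens barrel (52 mm wide) pointing down, its lower end 110 mm and its box top 235 mm above the table. Origin under its foot. Stands at either the +y or the -y end of the stage, about 258 mm along y and 114 mm along x from its origin; the barrel hangs 110 mm to -x of the post
- lens_tip (a point): centre of the lower end of the camera's lens barrel, just past that end of the stage
- dial_stand: fixed low stand, 60 mm square foot, 190 mm high, with a round dial gauge; at the other end of the stage. Origin under its foot
- ring_gauge: steel ring, 48 mm across, 18 mm high; loose bystander on the table, origin at its underside; leave it alone
- spare_frame: spare flat part, 45 x 73 x 8 mm; loose bystander on the table, origin at its underside; leave it alone
- screw_jar: small white jar, 40 mm across, 45 mm high; loose bystander on the table, origin at its underside; leave it alone
- caliper: steel caliper, 200 mm long, 14 mm high; loose bystander on the table, origin at its underside; leave it alone
- gauge_block: two upright steel blocks, 35 x 21 x 30 mm; loose bystander on the table, origin at its underside; leave it alone
- loupe: black loupe, 44 mm across, 35 mm high; loose bystander on the table, origin at its underside; leave it alone
- tweezers: steel tweezers, 120 mm long; loose bystander on the table, origin at its underside; leave it alone

How it is judged:
On the way, in this order (a step that is already met when the one before it is completed fails the run):
1. the holder lies turned over, with the carriage still locked in its first hole (value of joint leaf above 3 rad and value of joint carriage between -0.006 and 0.006 m), for 0.2 s.
2. the plunger is pulled out of its hole (value of joint plunger above 0.0095 m), for 0.05 s.
3. the carriage is one hole nearer the camera head, pin home (((y of lens_tip in the frame of stage above 0 m and value of joint carriage between 0.046 and 0.054 m) or (y of lens_tip in the frame of stage below 0 m and value of joint carriage between -0.054 and -0.046 m)) and value of joint plunger below 0.003 m), for 0.2 s.
At the end, for the whole second after the job is handed in: the holder is turned over flat (within 0.14 rad of its stop), the carriage is within 4 mm of the hole one step (50 mm) nearer the camera head and still, the pin is within 3 mm of fully home, and the fingers still hold the knob (contact force over 2 N) (all of step 3 and value of joint leaf above 3 rad and velocity of joint carriage between -0.005 and 0.005 m/s and contact force between the fingers and knob above 2 N); the arm keeps its last pose, push and grip.
It fails at once if a loose thing lying around is pushed away (over 30 mm) (distance of any of ring_gauge, spare_frame, screw_jar, caliper, gauge_block, loupe, tweezers from where it was at the start of the episode above 0.03 m).
It fails at once if the camera head is knocked (over 5 N) (contact force between lens_head and anything else above 5 N).
It also fails if it takes over 54 s, if anything falls off the work surface, if the arm or the gripper's body presses on something with over 40 N, if the wrist force passes 120 N, or if a joint passes its speed limit or range.

## Working session

There is one attempt and no reset: what is moved stays moved. The work goes in short steps, Python scripts to look and compute and a tool call to move; the robot and the scene stay as the last step left them, time stands still between calls to the robot, and variables do not carry over. Pictures are saved under pics/ and viewed, at most 10 in all, crops included, and the job is handed in when it is done.

Besides the shell and the picture viewer there is one more tool, called after ">>>" as name(argument=value, ...) on one line, values as JSON. play_rows: Moves the arm, as the interface text tells. Its arguments: {"type":"object","properties":{"rows":{"type":"array","items":{"type":"array"}},"grip_force":{"type":"number"}},"required":["rows"]}

```bash
mkdir -p pics; ls; python3 - <<'E'
from station import *
import cv2,numpy as np
s=sense();print(s)
for n in("top","side"):
    p,d=snapshot(n);cv2.imwrite(f"pics/{n}0.png",p[:,:,::-1]);np.savez(f"{n}0.npz",p=p,d=d)
    print(n,get_calibration(n))
E
```

```text
pics
{'t': 0.0, 'q': array([-1.43847067e+00,  5.28472097e-01,  1.43390217e+00,  6.71596729e-06,
        1.18138250e+00, -1.78502894e-01]), 'qd': array([ 7.33234196e-04, -1.08349986e-03,  1.88867689e-03,  1.24927263e-03,
        1.05699587e-03, -7.47613660e-05]), 'tau': array([ 1.87647511e-04, -4.42350554e+01, -1.78025740e+01, -3.67772809e-04,
        8.48361757e-03,  6.02348038e-06]), 'tcp_pos': array([ 0.19108977, -0.59434235,  0.23832999]), 'tool_rot': array([ 9.87947110e-01,  1.54788040e-01,  2.80853445e-05, -1.08169656e-03]), 'force': array([ 0.6356562 , -0.51541405, -0.36055365]), 'ft_torque': array([ 0.02713853, -0.00253373,  0.00426277]), 'gripper_force': 0.0, 'finger_gap': 1.001288942413224}
top {'vfov': 44.62293187014302, 'cx': 257.67792466346793, 'cy': 191.44886390288107, 'k1': -0.07511401272342924, 'xyz': array([0.42531798, 0.01542164, 1.40294843]), 'attitude': array([ 0.7147765 , -0.69719997,  0.04469368, -0.03176828])}
side {'vfov': 51.02834655235064, 'cx': 242.98355246140713, 'cy': 187.28484165286665, 'k1': -0.11653031803347004, 'xyz': array([0.22201442, 0.75291889, 0.73148778]), 'attitude': array([-0.20362168,  0.87665567, -0.42467515,  0.09830596])}
```

View pics/top0.png

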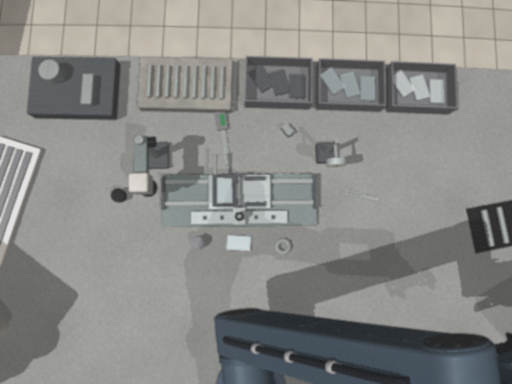

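View pics/side0.png

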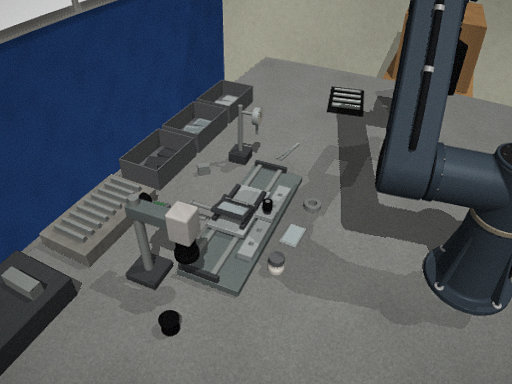

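The top view has +x up and +y left. The camera head is at the left, the +y end, near (140,180), and the dial stand is at (328,152). The knob is at (239,216), and the leaf lies on the +y side at (223,190). Next I'll enlarge that area and measure.

```bash
cat > h.py <<'E'
from station import *
import cv2,numpy as np
from scipy.spatial.transform import Rotation as R
def ray(c,uv):
    f=192/np.tan(np.radians(c["vfov"]/2))
    K=np.array([[f,0,c["cx"]],[0,f,c["cy"]],[0,0,1]])
    n=cv2.undistortPoints(np.float64(uv).reshape(-1,1,2),K,np.array([c["k1"],0,0,0,0.])).reshape(-1,2)
    return np.c_[n,np.ones(len(n))]
def world(c,uv,depth):
    return c["xyz"]+R.from_quat(c["attitude"]).apply(ray(c,uv)*np.reshape(depth,(-1,1)))
def onplane(c,uv,z):
    d=R.from_quat(c["attitude"]).apply(ray(c,uv)); return c["xyz"]+d*((z-c["xyz"][2])/d[:,2])[:,None]
def proj(c,P):
    f=192/np.tan(np.radians(c["vfov"]/2)); q=R.from_quat(c["attitude"]).inv().apply(np.atleast_2d(P)-c["xyz"])
    s=q[:,:2]/q[:,2:]; r2=(s**2).sum(1,keepdims=True); return s*(1+c["k1"]*r2)*f+[c["cx"],c["cy"]]
def cloud(c,d):
    v,u=np.mgrid[0:384,0:512]; return world(c,np.c_[u.ravel(),v.ravel()],d.ravel()).reshape(384,512,3)
E
python3 - <<'E'
from h import *
z=np.load("top0.npz");p,d=z["p"],z["d"];c=get_calibration("top")
cv2.imwrite("pics/top0z.png",cv2.resize(p[115:265,110:350,::-1],None,fx=3.3,fy=3.3,interpolation=cv2.INTER_CUBIC))
W=cloud(c,d);np.save("W.npy",W)
# height map of the stage strip (mm)
g=W[120:232,155:325,2]*1000
m=(W[...,2]>.028)&(W[...,2]<.04); m[:195]=0;m[235:]=0;m[:,:155]=0;m[:,330:]=0
print("strip",m.sum(),cv2.minAreaRect(W[m][:,:2].astype(np.float32)*1000))
m=(W[...,2]>.012)&(W[...,2]<.1);m[:170]=0;m[232:]=0;m[:,:155]=0;m[:,325:]=0
print("stage",cv2.minAreaRect(W[m][:,:2].astype(np.float32)*1000))
m=(W[...,2]>.08)&(W[...,2]<.1);m[:205]=0;m[230:]=0;m[:,:225]=0;m[:,255:]=0
print("knob",m.sum(),W[m].mean(0))
for r in range(140,212,3): print(r,np.round(W[r,205:280:3,2]*1000).astype(int))
E
```

```text
strip 1281 ((521.177001953125, 46.9468994140625), (82.42672729492188, 455.7952575683594), 1.4831737279891968)
stage ((551.7964477539062, 47.063140869140625), (158.49288940429688, 459.6778564453125), 1.9659337997436523)
knob 65 [0.49759926 0.04436281 0.08963319]
140 [ 7  1  0  0 -6  2  9  7 -3 -7  1  4 -5  0  1 -1  0  4 -1 -1  2  2  1  0
 -1]
143 [  2 -11  -1  -2  -2   1   5   6   4  -2  -1   1   1   3  -2  -1   2   2
   0  -1  -3   1   5  -3  -4]
146 [-2 -2  1  0 -2 -3  5  7 -1  2  0  0 -7 -4  3  3  0 -2  0 -4 -7 -1 -1  1
 -2]
149 [ 0 -3  1 -2 -5 -2  7  6  3  3 -3  1 -2  0  0 -1 -2  1 -2 -1 -5  2  3 -2
  3]
152 [ 0  0 -3 -6  3 -3  0  2  5 -3 -6  2  3  0 -5  4 -3  0  0 -4 -6 -2 -3  0
 -2]
155 [ 0 -6 -2 82 75 -3  4  5 -4 -1 -1 -6  1 -7 -3  0 -7  0 -2 -3 -4 -3  2 -1
 -5]
158 [-1 -5 -6 82  3  2 -1  6 -2 -6  0  1  1  5  2 -1  1  1 -3  1 -1  0 -8  2
 -1]
161 [-2 -1  2 80 -5  0 -2  4  5 -3  2  2  4 -4  2 -7  2  1  4  1 -1 -1 -3 -6
 -4]
164 [-1 -4 -3 82 -2 -5 -3  6  7 -6 -5  4  4 -2 -2  0  3  2  1  4 -2 -4 -1 -7
  0]
167 [   3   -2   -3   79    2    3   -2   -2   -2 1403   -1    5    0    0

[... 604 characters left out ...]
 44 44 47 45 43 20 18
 17]
191 [21 38 45 81 77 74 71 75 69 67 71 62 41 41 44 41 42 49 43 44 43 46 26 23
 21]
194 [21 40 45 79 77 75 70 72 72 70 67 63 46 44 43 45 46 41 41 42 42 42 19 23
 23]
197 [  22   39   42   81   78   77   76   66   70   70   64   72   47 1403
   49   45   41   41   40   44   43   45   21   21   18]
200 [19 42 45 80 81 76 75 69 73 69 66 66 40 43 47 45 44 43 45 43 45 43 21 25
 20]
203 [22 41 41 85 82 77 77 75 73 66 71 60 50 58 55 49 56 57 52 54 42 42 30 28
 31]
206 [  20   43   42   54   57   58   65   65   68   57   63   74   60 1403
   46   49   46   42   41   42   47   45   17   22   20]
209 [17 18 23 15 20 22 19 21 25 17 57 55 54 56 17 16 25 22 22 18 19 17 20 19
 19]
```

View pics/top0z.png

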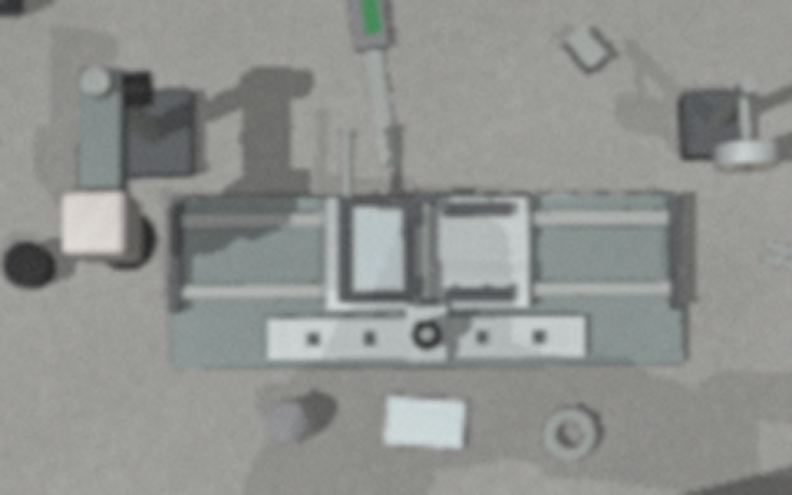

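The rod runs along (348,130–195) in this crop, which is full-image column 215–216. The strip holes are at crop (313,338), (370,338), (483,337) and (540,337). The caliper tip lies on the table at (387,160), close to the rod's far end.

```bash
python3 - <<'E'
from h import *
z=np.load("top0.npz");p=z["p"].astype(float);c=get_calibration("top");W=np.load("W.npy")
gray=p.mean(2)
pts=[]
for u,v in[(313,338),(370,338),(483,337),(540,337)]:
    u0,v0=u/3.3+110-.35,v/3.3+115-.35
    a,b=int(round(v0))-3,int(round(u0))-3; g=gray[a:a+7,b:b+7]; w=np.clip(np.median(g)-10-g,0,None); yy,xx=np.mgrid[a:a+7,b:b+7]
    pts.append([(w*xx).sum()/w.sum(),(w*yy).sum()/w.sum()])
H=onplane(c,pts,.036);print(np.round(pts,2),np.round(H,4))
s=np.array([100,50,-50,-100])/1e3
A=np.polyfit(s,H[:,0],1);B=np.polyfit(s,H[:,1],1);yaw=np.arctan2(-A[0],B[0]);print("yaw",yaw,"scale",np.hypot(A[0],B[0]))
ex=np.array([np.cos(yaw),np.sin(yaw)]);ey=np.array([-ex[1],ex[0]])
O=np.array([A[1],B[1]])+.075*ex;print("origin",O)
m=(W[...,2]>.065)&(W[...,2]<.1);m[:140]=0;m[174:]=0;m[:,:208]=0;m[:,225:]=0
P=W[m];l=np.c_[(P[:,:2]-O)@ex,(P[:,:2]-O)@ey,P[:,2]]*1e3
print("rod n",len(l),"x range",l[:,0].min(),l[:,0].max(),"med y,z",np.median(l[:,1:],0));print(np.round(l[::3]).astype(int).tolist())
# leaf slope on frame
m=np.zeros(m.shape,bool);m[177:203,214:236]=1;P=W[m];P=P[P[:,2]<.2];l=np.c_[(P[:,:2]-O)@ex,(P[:,:2]-O)@ey,P[:,2]]*1e3
f=np.polyfit(l[:,1],l[:,2],1);print("leaf angle",np.arctan(f[0]),f, l[:,1].min(),l[:,1].max())
print("knob",O-.075*ex)
for n,zz,uv in[("lens",.235,(139,183)),("dial",.19,(330,150)),("jar",.045,(196,242))]:
    w=onplane(c,[uv],zz)[0];print(n,w,(w[:2]-O)@ex,(w[:2]-O)@ey)
E
```

```text
[[204.49 217.33]
 [221.55 217.13]
 [255.64 216.67]
 [272.91 216.58]] [[ 0.4941  0.1456  0.036 ]
 [ 0.496   0.0958  0.036 ]
 [ 0.4998 -0.0036  0.036 ]
 [ 0.5013 -0.0541  0.036 ]]
yaw 0.0367676543732733 scale 0.9984800484443053
origin [0.57276394 0.04866747]
rod n 82 x range 48.2504649454152 104.10460363483665 med y,z [65.76732062 79.49299829]
[[104, 71, 81], [104, 63, 79], [101, 68, 82], [102, 60, 75], [97, 65, 83], [95, 68, 79], [93, 71, 77], [92, 63, 81], [89, 65, 81], [86, 68, 83], [84, 71, 78], [84, 63, 79], [81, 66, 76], [77, 68, 85], [76, 72, 76], [74, 62, 83], [72, 65, 81], [69, 68, 83], [65, 71, 85], [66, 63, 78], [62, 65, 84], [59, 68, 87], [58, 72, 74], [58, 63, 79], [54, 65, 81], [52, 68, 81], [50, 72, 74], [49, 63, 81]]
leaf angle 0.2273260113215867 [ 0.23132454 64.32340453] 8.819896754249605 68.93061752538101
knob [0.49781463 0.04591052]
lens [0.56606637 0.29462374 0.235     ] 0.002348151647799946 0.2460362320313796
dial [ 0.67267909 -0.19405717  0.19      ] 0.0909252185032637 -0.24623341086755693
jar [0.42185276 0.1667413  0.045     ] -0.1464688666387304 0.12354143163773869
```

>>> play_rows(rows=[[[0, 0, 7], [0, 0, 0], 0], [[0, 0, 7], [0, 0, 0], 0], [[0, 0, 1.7], [20, -29, 0], 0], [[0, 0, 0], [20, -29, 0], 0], [[0, 0, 0], [20, -29, 0], 0], [[0, 0, 0], [20, -29, 0], 0], [[0, 0, 0], [20, -29, 0], 0], [[0, 0, 0], [20, -29, 0], 0], [[0, 0, 0], [20, -29, 0], 0], [[0, 0, 0], [20, -29, 0], 0], [[0, 0, 0], [20, -29, 0], 0], [[0, 0, 0], [20, -29, 0], 0]])

```text
t: 1.1
tcp_pos: [0.3799, -0.2956, 0.2391]
tool_rot: [1.0, 0.018, -0.0, -0.0]
force: [0.1, 0.1, -0.2]
finger_gap: 0.999
gripper_force: 0.0
```

>>> play_rows(rows=[[[0, 0, 0], [20, -29, 0], 0], [[0, 0, 0], [20, -29, 0], 0], [[0, 0, 0], [20, -29, 0], 0], [[0, 0, 0], [20, -29, 0], 0], [[0, 0, 0], [20, -29, 0], 0], [[0, 0, 0], [20, -29, 0], 0], [[0, 0, 0], [20, -29, 0], 0], [[0, 0, 0], [20, -29, 0], 0], [[0, 0, 0], [20, -29, 0], 0], [[0, 0, 0], [20, -29, 0], 0], [[0, 0, 0], [20, -29, 0], 0], [[0, 0, 0], [20, -29, 20], 0]])

```text
t: 2.1
tcp_pos: [0.6098, 0.0609, 0.2224]
tool_rot: [1.0, 0.019, 0.004, 0.0]
force: [0.8, -1.2, 0.4]
finger_gap: 1.0
gripper_force: 0.0
```

>>> play_rows(rows=[[[0, 0, 0], [20, -20, 20], 0], [[0, 0, 0], [0, 0, 0], 0], [[0, 0, 0], [0, 0, 0], 0]])

```text
t: 2.35
tcp_pos: [0.6249, 0.0812, 0.197]
tool_rot: [1.0, 0.02, -0.002, 0.0]
force: [-0.2, -0.3, 0.2]
finger_gap: 0.999
gripper_force: 0.0
```

```bash
cat > t.py <<'E'
from h import *
def wrist(name,sc=1):
    s=sense();c=get_calibration("wrist");p,d=snapshot("wrist");cv2.imwrite(f"pics/{name}.png",p[:,:,::-1]);np.savez(name+".npz",p=p,d=d)
    return s,c,p,d
def err(s,target,yaw):
    r=R.from_quat(s["tool_rot"]);T=R.from_euler("z",yaw)*R.from_euler("x",np.pi)
    print("t",round(s["t"],2),"pos",np.round(s["tcp_pos"],4),"turn deg(tool)",np.round(np.degrees((r.inv()*T).as_rotvec()),2),"shift mm(tool)",np.round(r.inv().apply(np.array(target)-s["tcp_pos"])*1e3,1),"F",np.round(s["force"],1),"gap",round(s["finger_gap"],3),round(s["gripper_force"],1))
E
python3 - <<'E'
from t import *
s,c,p,d=wrist("w1");err(s,[.6482,.1195,.065],.0368);print(c)
print(proj(c,[[.6482,.1195,.076]]))
E
```

```text
t 2.35 pos [0.6249 0.0812 0.197 ] turn deg(tool) [-0.    0.26  0.15] shift mm(tool) [ 25.4 -37.3 131.9] F [-0.2 -0.3  0.2] gap 0.999 0.0
{'vfov': 59.959654772847195, 'cx': 250.29971809374945, 'cy': 195.61426512201268, 'k1': 0.017055774609246826, 'xyz': array([0.70579176, 0.08501507, 0.32971492]), 'attitude': array([ 0.71146578, -0.68416436, -0.11174611,  0.11510165])}
[[203.52189863 160.76872477]]
```

View pics/w1.png

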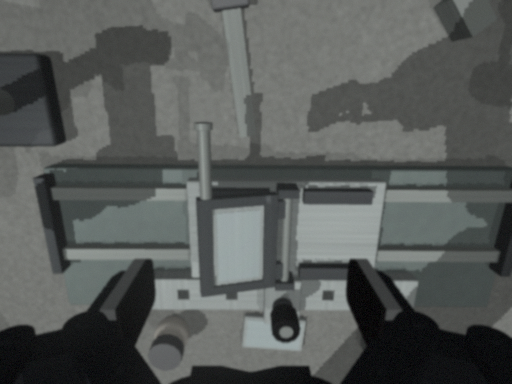

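The rod appears at column ~205, rows 128–198, with its collar at row 125. I predicted (203.5,161), so the estimate holds. Descending to grip.

>>> play_rows(rows=[[[0, 0, 0], [12, -18, 20], 0], [[0, 0, 0], [13, -19, 20], 0], [[0, 0, 0], [0, 0, 30], 0], [[0, 0, 0], [0, 0, 30], 0], [[0, 0, 0], [0, 0, 20], 0], [[0, 0, 0], [0, 0, 12], 0], [[0, 0, 0], [0, 0, 0], 0], [[0, 0, 0], [0, 0, 0], 0.5], [[0, 0, 0], [0, 0, 0], 0.7]], grip_force=30)

```text
t: 3.15
tcp_pos: [0.6508, 0.1172, 0.0694]
tool_rot: [1.0, 0.018, 0.002, 0.0]
force: [0.5, 0.7, 1.0]
finger_gap: 0.749
gripper_force: 0.0
```

>>> play_rows(rows=[[[0, 0, 0], [0, 0, 0], 0.8], [[0, 0, 0], [0, 0, 0], 1], [[0, 0, 0], [0, 0, 0], 1], [[0, 0, 0], [0, 0, 0], 1], [[0, 0, 0], [0, 0, 0], 1], [[0, 0, 0], [0, 0, 0], 1], [[0, 0, 0], [0, 0, 0], 1], [[0, 0, 0], [0, 0, 0], 1]])

```text
t: 3.82
tcp_pos: [0.6497, 0.1181, 0.0675]
tool_rot: [1.0, 0.018, 0.0, -0.0]
force: [-0.3, 1.2, 1.8]
finger_gap: 0.098
gripper_force: 29.2
```

```bash
python3 - <<'E'
from t import *
s,c,p,d=wrist("w2");err(s,[.6482,.1195,.065],.0368)
E
```

```text
t 3.82 pos [0.6497 0.1181 0.0675] turn deg(tool) [-0.01 -0.05 -0.  ] shift mm(tool) [-1.5 -1.5  2.5] F [-0.3  1.2  1.8] gap 0.098 29.2
```

View pics/w2.png

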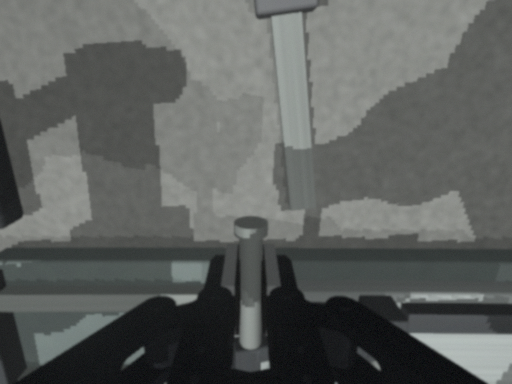

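>>> play_rows(rows=[[[0, 0, 0], [0, 2.8, -7.9], 1], [[0, 0, 0], [0, 3.6, -7.6], 1], [[0, 0, 0], [0, 4.5, -7], 1], [[0, 0, 0], [0, 5.4, -6.5], 1], [[0, 0, 0], [0, 6.1, -5.8], 1], [[0, 0, 0], [0, 6.7, -5], 1], [[0, 0, 0], [0, 7.3, -4.2], 1], [[0, 0, 0], [0, 7.7, -3.3], 1], [[0, 0, 0], [0, 8.1, -2.3], 1], [[0, 0, 0], [0, 8.3, -1.3], 1], [[0, 0, 0], [0, 8.3, -0.4], 1], [[0, 0, 0], [0, 0, 0], 1]])

```text
t: 4.87
tcp_pos: [0.6522, 0.0487, 0.1229]
tool_rot: [1.0, 0.018, 0.001, -0.001]
force: [-3.0, 2.7, 13.4]
finger_gap: 0.104
gripper_force: 31.2
```

```bash
python3 - <<'E'
from t import *
s,c,p,d=wrist("w3");err(s,[.6497,.1181,.0675],.0368)
E
```

```text
t 4.87 pos [0.6522 0.0487 0.1229] turn deg(tool) [-0.06 -0.11 -0.07] shift mm(tool) [ -0.2 -69.4  55.5] F [-3.   2.7 13.4] gap 0.104 31.2
```

View pics/w3.png

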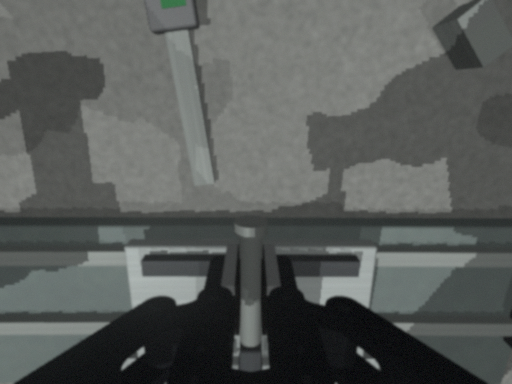

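The rod is held at the top of its arc with the leaf upright. The vertical command is about 4 mm low, so I'll unload that and continue.

>>> play_rows(rows=[[[0, 0, 0], [0, 8.4, -3.3], 1], [[0, 0, 0], [0, 8.2, 1.6], 1], [[0, 0, 0], [0, 8, 2.7], 1], [[0, 0, 0], [0, 7.6, 3.5], 1], [[0, 0, 0], [0, 7.1, 4.5], 1], [[0, 0, 0], [0, 6.5, 5.2], 1], [[0, 0, 0], [0, 5.9, 6.1], 1], [[0, 0, 0], [0, 5.1, 6.7], 1], [[0, 0, 0], [0, 4.3, 7.2], 1], [[0, 0, 0], [0, 3.3, 7.7], 1], [[0, 0, 0], [0, 2.4, 8.1], 1], [[0, 0, 0], [0, 1.5, 8.2], 1]])

```text
t: 5.92
tcp_pos: [0.6544, -0.0201, 0.0595]
tool_rot: [1.0, 0.019, -0.0, 0.001]
force: [-0.2, 0.3, 3.4]
finger_gap: 0.096
gripper_force: 34.3
```

>>> play_rows(rows=[[[0, 0, 0], [0, 0.4, 8.4], 1], [[0, 0, 0], [0, 0, 3], 1], [[0, 0, 0], [0, 0, 0], 1], [[0, 0, 0], [0, 0, 0], 1], [[0, 0, 0], [0, 0, 0], 1]])

```text
t: 6.33
tcp_pos: [0.6543, -0.0197, 0.0481]
tool_rot: [1.0, 0.019, -0.0, 0.0]
force: [2.2, -1.4, -1.8]
finger_gap: 0.1
gripper_force: 34.4
```

```bash
python3 - <<'E'
from t import *
s=sense();err(s,[.5728+.0780+.0026,.0487+.0029-.07,.053],.0368)
c=get_calibration("top");p,d=snapshot("top");cv2.imwrite("pics/top1.png",p[:,:,::-1]);W=cloud(c,d)
cv2.imwrite("pics/top1z.png",cv2.resize(p[130:240,150:330,::-1],None,fx=4,fy=4,interpolation=cv2.INTER_CUBIC))
E
```

```text
t 6.33 pos [ 0.6543 -0.0197  0.0481] turn deg(tool) [0.02 0.02 0.02] shift mm(tool) [-0.9 -1.3 -4.9] F [ 2.2 -1.4 -1.8] gap 0.1 34.4
```

View pics/top1z.png

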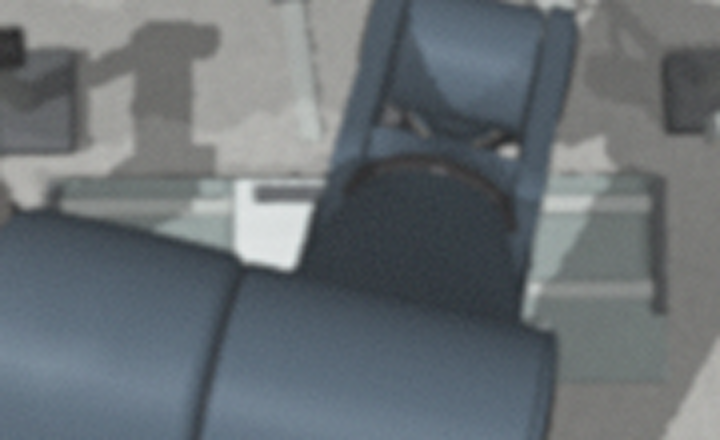

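The arm hides the leaf, but the old +y side of the deck at (290,230) is bare, so the leaf has swung over. I'll press down to check for the stop.

>>> play_rows(rows=[[[0, 0, 0], [0, 0, 2], 1], [[0, 0, 0], [0, 0, 2], 1], [[0, 0, 0], [0, 0, 2], 1], [[0, 0, 0], [0, 0, 0], 1], [[0, 0, 0], [0, 0, 0], 1], [[0, 0, 0], [0, 0, 0], 1]])

```text
t: 6.88
tcp_pos: [0.6545, -0.0196, 0.0475]
tool_rot: [1.0, 0.019, 0.0, 0.0]
force: [-5.8, -0.9, 22.7]
finger_gap: 0.101
gripper_force: 36.6
```

>>> play_rows(rows=[[[0, 0, 0], [0, 0, -4], 1], [[0, 0, 0], [0, 0, 0], 0.5], [[0, 0, 0], [0, 0, 0], 0.3], [[0, 0, 0], [0, 0, 0], 0.3], [[0, 0, 0], [0, 0, 0], 0.3], [[0, 0, 0], [0, 0, -10], 0.3], [[0, 0, 0], [0, 0, -25], 0.3], [[0, 0, 0], [0, 0, -35], 0.3], [[0, 0, 0], [0, 0, -35], 0], [[0, 0, 0], [0, 0, -15], 0], [[0, 0, 0], [-30, -20, 0], 0], [[0, 0, 0], [-30, -20, 0], 0]])

```text
t: 7.88
tcp_pos: [0.5951, 0.0174, 0.1693]
tool_rot: [1.0, 0.017, 0.003, 0.001]
force: [0.5, 1.2, -0.4]
finger_gap: 0.998
gripper_force: 0.0
```

>>> play_rows(rows=[[[0, 0, 0], [-20, -20, 0], 0], [[0, 0, 0], [0, -10, 0], 0], [[0, 0, 0], [0, 0, 0], 0], [[0, 0, 0], [0, 0, 0], 0]])

```text
t: 8.22
tcp_pos: [0.5731, 0.0476, 0.1676]
tool_rot: [1.0, 0.019, 0.001, 0.0]
force: [0.9, -0.3, -0.1]
finger_gap: 0.999
gripper_force: 0.0
```

```bash
python3 - <<'E'
from t import *
s,c,p,d=wrist("w4");err(s,[.4978,.0459,.070],.0368)
print("knob px",proj(c,[[.4978,.0459,.09],[.4978,.0459,.066]]))
E
```

```text
t 8.22 pos [0.5731 0.0476 0.1676] turn deg(tool) [ 0.04 -0.13  0.08] shift mm(tool) [-75.5  -1.2  97.5] F [ 0.9 -0.3 -0.1] gap 0.999 0.0
knob px [[250.04271072 305.95996661]
 [250.08780122 287.48917197]]
```

View pics/w4.png

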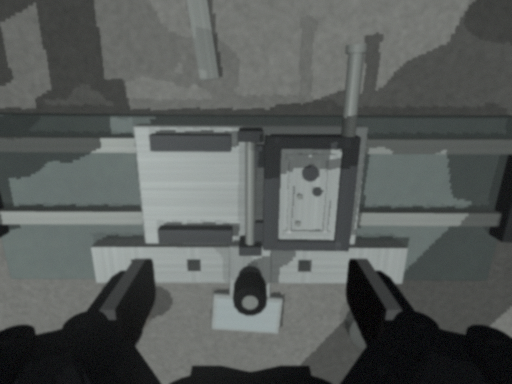

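The leaf lies flat on the −y side with the ribbed face up. The knob top is at (250,302) against a predicted (250,306). Gripping the knob next.

>>> play_rows(rows=[[[0, 0, 0], [-25, 0, 0], 0], [[0, 0, 0], [-25, 0, 0], 0], [[0, 0, 0], [-24, -1, 0], 0], [[0, 0, 0], [0, 0, 20], 0], [[0, 0, 0], [0, 0, 25], 0], [[0, 0, 0], [0, 0, 25], 0], [[0, 0, 0], [0, 0, 18], 0], [[0, 0, 0], [0, 0, 9], 0], [[0, 0, 0], [0, 0, 0], 0.4], [[0, 0, 0], [0, 0, 0], 0.5], [[0, 0, 0], [0, 0, 0], 0.6], [[0, 0, 0], [0, 0, 0], 0.8]], grip_force=40)

```text
t: 9.27
tcp_pos: [0.4991, 0.0455, 0.0711]
tool_rot: [1.0, 0.018, 0.001, 0.0]
force: [-0.8, -0.1, -0.6]
finger_gap: 0.455
gripper_force: 0.0
```

>>> play_rows(rows=[[[0, 0, 0], [0, 0, 0], 1], [[0, 0, 0], [0, 0, 0], 1], [[0, 0, 0], [0, 0, 0], 1], [[0, 0, 0], [0, 0, 0], 1], [[0, 0, 0], [0, 0, 0], 1]])

```text
t: 9.68
tcp_pos: [0.4988, 0.0457, 0.0712]
tool_rot: [1.0, 0.019, 0.001, 0.0]
force: [-0.7, -0.8, 6.0]
finger_gap: 0.293
gripper_force: 39.2
```

>>> play_rows(rows=[[[0, 0, 0], [0, 0, -3], 1], [[0, 0, 0], [0, 0, -4], 1], [[0, 0, 0], [0, 0, -4], 1], [[0, 0, 0], [0, 0, -4], 1], [[0, 0, 0], [0, 0, -1], 1], [[0, 0, 0], [0, 0, 0], 1], [[0, 0, 0], [0, 0, 0], 1]])

```text
t: 10.27
tcp_pos: [0.4986, 0.0457, 0.0861]
tool_rot: [1.0, 0.018, 0.001, 0.0]
force: [3.1, -0.4, -6.0]
finger_gap: 0.288
gripper_force: 39.5
```

>>> play_rows(rows=[[[0, 0, 0], [0, -2, 0], 1], [[0, 0, 0], [0, -4, 0], 1], [[0, 0, 0], [0, -5, 0], 1], [[0, 0, 0], [0, -6, 0], 1], [[0, 0, 0], [0, -6, 0], 1], [[0, 0, 0], [0, -6, 0], 1], [[0, 0, 0], [0, -6, 0], 1], [[0, 0, 0], [0, -6, 0], 1], [[0, 0, 0], [0, -5, 0], 1], [[0, 0, 0], [0, -4, 0], 1], [[0, 0, 0], [0, 0, 0], 1], [[0, 0, 0], [0, 0, 0], 1]])

```text
t: 11.27
tcp_pos: [0.4969, 0.097, 0.086]
tool_rot: [1.0, 0.018, 0.001, -0.0]
force: [4.7, 1.5, -5.8]
finger_gap: 0.292
gripper_force: 39.7
```

```bash
python3 - <<'E'
from t import *
s=sense();err(s,[.4960,.0959,.0712],.0368)
E
```

```text
t 11.27 pos [0.4969 0.097  0.086 ] turn deg(tool) [-0.05 -0.11  0.  ] shift mm(tool) [-0.9  1.  14.8] F [ 4.7  1.5 -5.8] gap 0.292 39.7
```

>>> play_rows(rows=[[[0, 0, 0], [0, 1, 0], 1], [[0, 0, 0], [0, 0, 0], 1], [[0, 0, 0], [0, 0, 3], 1], [[0, 0, 0], [0, 0, 3], 1], [[0, 0, 0], [0, 0, 3], 1], [[0, 0, 0], [0, 0, 3], 1], [[0, 0, 0], [0, 0, 3], 1], [[0, 0, 0], [0, 0, 1], 1], [[0, 0, 0], [0, 0, 0], 1], [[0, 0, 0], [0, 0, 0], 1], [[0, 0, 0], [0, 0, 0], 1]])

```text
t: 12.18
tcp_pos: [0.497, 0.0955, 0.0712]
tool_rot: [1.0, 0.018, 0.001, -0.0]
force: [3.0, 1.5, 6.2]
finger_gap: 0.291
gripper_force: 41.0
```

```bash
python3 - <<'E'
from t import *
s,c,p,d=wrist("w5");err(s,[.4960,.0959,.0712],.0368)
c=get_calibration("side");p,d=snapshot("side");a=p[160:300,170:330,::-1]
cv2.imwrite("pics/side1.png",cv2.resize(a,None,fx=4,fy=4,interpolation=cv2.INTER_CUBIC))
E
```

```text
t 12.18 pos [0.497  0.0955 0.0712] turn deg(tool) [-0.02 -0.15 -0.  ] shift mm(tool) [-1.  -0.5 -0. ] F [3.  1.5 6.2] gap 0.291 41.0
```

View pics/side1.png

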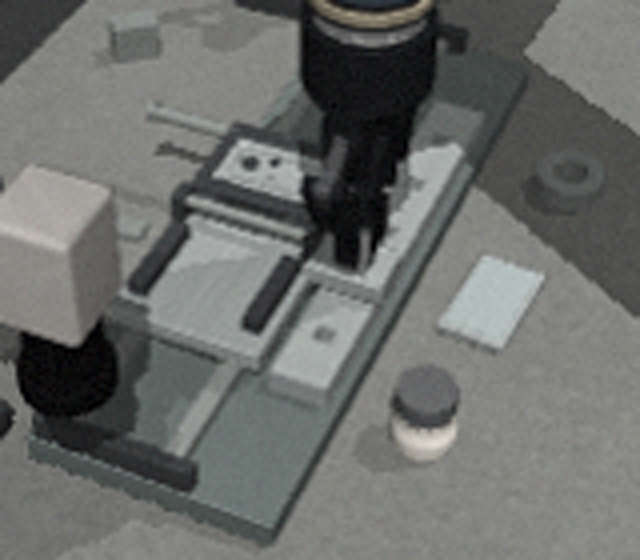

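One empty hole remains between the carriage and the strip's camera end, so the pin is over the +50 hole. TCP height and force match the original home state. A slight downward push will confirm it.

>>> play_rows(rows=[[[0, 0, 0], [0, 0, 1.5], 1], [[0, 0, 0], [0, 0, 0], 1], [[0, 0, 0], [0, 0, 0], 1], [[0, 0, 0], [0, 0, 0], 1], [[0, 0, 0], [0, 0, 0], 1], [[0, 0, 0], [0, 0, 0], 1]])

```text
t: 12.78
tcp_pos: [0.4971, 0.0954, 0.071]
tool_rot: [1.0, 0.018, 0.002, -0.0]
force: [1.2, 0.9, 17.8]
finger_gap: 0.284
gripper_force: 42.1
```

The knob moved only 0.2 mm while the force rose by about 12 N, so the pin is on its stop. Handing in.

```bash
python3 -c "
from station import *
print(sign_off())"
```

```text
the job is handed in; nothing more can be done
None
```

I turned the holder over flat with the ribbed face up, moved the carriage one hole (50 mm) towards the camera head, and handed the job in at about 13 s with the pin home and the knob still gripped; the hand-in returned no verdict.

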